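# Zero the rolling mill and back it off a quarter turn

### The job

Set the roll gap of the small green rolling mill: crank its red handwheel clockwise (seen from above) by the upright black handle until you feel it come up solid against its stop, then back it off a quarter turn anticlockwise and let go. Do not turn the blue wheel of the grey screw press that stands beside it.

Things in the scene. Friction and masses are not known exactly. Their poses are not given: they have to be found in the camera images.
- mill_wheel (a joint): angle in rad of the mill's red handwheel (rim 128 mm across, level, turning about a vertical axis, bolted-down machine, 182 mm above the bench at mid-rim). 0 = screwed down to the hard stop; it grows anticlockwise seen from above as the rolls open, 6.28 per turn. Cranking clockwise lowers the number. It starts about 1.3 to 1.9 turns open. It turns with a steady drag of about 3 N at the handle and stays where it is left.
- mill_hub (a point): point on the vertical axis of the mill's wheel, at the same height as mill_handle (216 mm above the bench), in the empty air 26 mm above the wheel's hub. The mill is a green cast frame 120 x 140 mm and 160 mm high with two steel rolls and a small side crank; it may stand left or right of the press, turned up to 0.5 rad. Its axes are the frame's, z up.
- mill_handle (a point): middle of the upright black handle of the red wheel: a round grip 20 mm in diameter and 50 mm tall, standing from 191 to 241 mm above the bench, its axis vertical and 55 mm from the wheel's axis. The grip spins freely on its pin, so a gripper that holds it from above can go round in a circle without turning. Top of the rim under it: 190 mm above the bench; nothing near it is higher.
- press_handle (a point): middle of the upright yellow handle (same size and height) on the blue wheel of the grey screw press with two round columns; not to be turned.

How it is judged:
By the outcome, as a careful person would: the job done as asked, in the order asked, and still so for the second after the job is handed in, with the robot touching nothing.
It also fails if it takes over 64 s, if anything falls off the work surface, if the arm or the gripper's body presses on something with over 40 N, if the wrist force passes 120 N, or if a joint passes its speed limit or range.

### The arm

A 7-joint arm with a two-finger parallel gripper is mounted at the origin on the work surface. World frame = base frame: x ahead of the robot, y to its left, z up, the work surface at z = 0. Lengths are in m, angles in rad, forces in N, time in s.
With the tool pointing down it reaches from about 0.425 to 0.95 m from the base axis. Payload 4.7 kg.
Tool frame: the origin (TCP) lies on the centre line of the jaws, within the pads' length; the fingertips stand 22 mm ahead of it and the grasp point (between the pads) lies 3 mm ahead of it (env.tcp_to_tips is the distance from the TCP to the fingertips, in m); z points along the fingers, y is the line along which they close (so a half turn about z gives the same grasp; the last joint's range is limited). The gripper opens to 87 mm and grips with 3 to 60 N. Pads are 19 mm wide; open, the fingers measure 117 mm over their backs; the gripper's body (75 mm by 190 mm) begins 51 mm behind the grasp point.
Start: joints at [-1.131, 0.469, -0.049, 1.532, 0.024, 1.141, -0.082], TCP at [0.305, 0.602, 0.245] pointing down, gripper open.
Joint ranges: [-2.59, 2.59], [-0.33, 1.99], [-1.39, 1.29], [0.1, 2.45], [-1.04, 4.18], [0.21, 1.99], [-2.66, 2.66]. Speed limits (rad/s): [2.57, 2.57, 3.14, 3.14, 3.14, 3.14, 3.14].

### API

Orientations are given as a 3x3 rotation matrix whose columns are the frame's x, y, z axes.
In Python, from cell import env gives the robot as it stands.
- The arm moves only by the tool apply_moves, never from a script. Its argument "commands" is a list of rows, each an object with "linear": the shift along the tool's x, y, z in m, a list of three; "delta_rot": the turn, a rotation vector about the tool's x, y, z in rad, a list of three; "claw": the closure, from 0 (fully open) to 1 (shut). In form: [{"linear": [tx, ty, tz], "delta_rot": [ax, ay, az], "claw": claw}, ...]. A call has 1 to 5 rows; each row is the pose to reach, as a shift and turn from the pose commanded when the call began, along the tool's axes at that moment; what a row does not reach only later rows make up. A row lasts 1/12 s, in which the tool goes at most 41.7 mm and 7.16 degrees, less where a joint would pass 70% of its speed; a pose out of reach is approached as far as the arm can. A call with a gripper value outside its range is refused whole. The fingers move at their own pace and stop on an object; the grip force is fixed at half the most. Time passes only in rows, so rows that repeat a pose let the fingers close. It gives the time, the measured TCP pose, the force, the opening and the grip force at its end, in the units of the state.
- env.read_state(): the state, without advancing time (a new reading comes with each control period).
- env.grab_frame(name): name is "scene" or "top" or "wrist"; returns a dict with "frame" (384x512x3 uint8, red, green, blue), "depth" (384x512 float32, m along the optical axis (not along the pixel's ray), 0 where there is no reading), "K" (3x3 intrinsics, pixels), "rvec" (rotation vector, rad) and "tvec" (3), from world to camera coordinates, as OpenCV has them; the wrist camera has in their place "hand_eye" (4x4, takes a point from camera to tool coordinates, whose origin is the TCP and whose axes are the flange's). Camera axes: x right, y down, z forward; pixel columns grow to the right and rows downward; lengths in m; the calibration is good to about 2 mm. A picture is of the moment at which its call begins: read the wrist's pose just before it.
- env.job_done(): hands the job in; it is judged then, once.
The state is a dict: "time_s": time; "joints": joint angles; "qvel": joint speeds; "tau": joint torques, N m; "position": TCP position; "ee_rot": TCP orientation; "contact_force": force on the tool from outside, world axes, zero at the start; "torque": the same for the moment, N m; "finger_gap": opening from 0.0 (shut) to 1.0 (fully open); "grasp_force": force on a finger pad.
Only numpy, scipy, OpenCV 4.12 (cv2) and the standard library are available. Lean on these libraries where they do the work, as an engineer would, in place of code of your own. Each camera call takes 0.05 s, during which the arm holds its last target. There are 200 camera calls.

## Working session

There is one attempt and no reset: what is moved stays moved. The work goes in short steps, Python scripts to look and compute and a tool call to move; the robot and the scene stay as the last step left them, time stands still between calls to the robot, and variables do not carry over. Pictures are saved under pics/ and viewed, at most 10 in all, crops included, and the job is handed in when it is done.

Besides the shell and the picture viewer there is one more tool, called after "Emit:" in YAML: its name, and indented under it one key for each argument. apply_moves: Moves the arm, as the interface text tells. Its arguments: {"type":"object","properties":{"commands":{"type":"array","items":{"type":"object","properties":{"linear":{"type":"array","items":{"type":"number"}},"delta_rot":{"type":"array","items":{"type":"number"}},"claw":{"type":"number"}}}}},"required":["commands"]}

```bash
mkdir -p pics
cat > h.py <<'E'
import numpy as np, cv2
from cell import env
def cloud(f):
    K=f["K"];d=f["depth"];v,u=np.mgrid[:384,:512]
    P=np.stack([(u-K[0,2])/K[0,0]*d,(v-K[1,2])/K[1,1]*d,d],-1)
    R=cv2.Rodrigues(np.array(f["rvec"],float))[0]
    return (P-np.array(f["tvec"]).ravel())@R
E
python3 - <<'E'
from h import *
fs=[env.grab_frame(n) for n in("scene","top")]
cv2.imwrite("pics/a.png",cv2.resize(np.vstack([f["frame"] for f in fs])[:,:,::-1],(400*1,600)))
for n,f in zip(("scene","top"),fs):
    W=cloud(f);im=f["frame"];hsv=cv2.cvtColor(im,cv2.COLOR_RGB2HSV);H,S,V=[hsv[...,i].astype(int) for i in range(3)]
    ok=f["depth"]>0
    for c,m in dict(red=((H<8)|(H>172))&(S>130)&(V>60),blue=(H>100)&(H<128)&(S>130)&(V>50),yellow=(H>18)&(H<35)&(S>130)&(V>80),black=(V<60)&(W[...,2]>.195)&(W[...,2]<.26),green=(H>40)&(H<90)&(S>80)).items():
        m=m&ok&(W[...,2]>.02)
        if m.sum()<5: continue
        k,l,st,ce=cv2.connectedComponentsWithStats(m.astype(np.uint8))
        for i in range(1,k):
            if st[i,4]>25:
                p=W[l==i]; print(n,c,st[i],ce[i].round(),"med",np.median(p,0).round(3),"lo",np.percentile(p,3,0).round(3),"hi",np.percentile(p,97,0).round(3))
s=env.read_state();print(s["position"],s["ee_rot"],s["finger_gap"],s["time_s"])
E
```

```text
scene red [  96  210   72   67 1457] [131. 245.] med [ 0.5   -0.212  0.188] lo [ 0.438 -0.267  0.185] hi [ 0.553 -0.152  0.191]
scene blue [294 135  59  51 803] [321. 161.] med [0.557 0.168 0.189] lo [0.506 0.122 0.185] hi [0.622 0.237 0.191]
scene yellow [345 154  13  20 184] [351. 163.] med [0.618 0.188 0.23 ] lo [0.609 0.185 0.202] hi [0.625 0.198 0.243]
scene yellow [170 177  15   6  38] [178. 180.] med [ 0.325 -0.047  0.027] lo [ 0.311 -0.06   0.02 ] hi [ 0.327 -0.032  0.033]
scene yellow [307 197  25  17 145] [316. 206.] med [0.584 0.165 0.034] lo [0.562 0.151 0.03 ] hi [0.6   0.209 0.08 ]
scene black [362   0   7  10  49] [365.   4.] med [0.29  0.554 0.236] lo [0.274 0.551 0.226] hi [0.294 0.559 0.248]
scene black [398   0   7   6  32] [401.   2.] med [0.333 0.64  0.23 ] lo [0.32  0.637 0.224] hi [0.339 0.645 0.239]
scene black [130  15  12  45 258] [136.  41.] med [0.075 0.029 0.225] lo [-0.01   0.011  0.196] hi [0.081 0.072 0.258]
scene black [ 89  36  42  27 779] [111.  49.] med [ 0.065 -0.027  0.237] lo [ 0.043 -0.062  0.204] hi [0.077 0.01  0.259]
scene black [ 80  40  23
[... 1454 characters left out ...]
p green [381 215  25  35 557] [393. 230.] med [ 0.508 -0.248  0.16 ] lo [ 0.479 -0.266  0.157] hi [ 0.532 -0.227  0.162]
top green [349 217  25  30 438] [359. 230.] med [ 0.509 -0.184  0.159] lo [ 0.482 -0.209  0.157] hi [ 0.529 -0.168  0.162]
top green [323 220  27  43 356] [337. 238.] med [ 0.496 -0.147  0.157] lo [ 0.451 -0.158  0.038] hi [ 0.523 -0.142  0.161]
top green [361 246  38  14 308] [377. 253.] med [ 0.466 -0.217  0.159] lo [ 0.456 -0.246  0.157] hi [ 0.475 -0.191  0.162]
[0.30474247 0.60173907 0.24360303] [[-8.92118219e-01  4.51801458e-01 -7.25242907e-04]
 [ 4.51802032e-01  8.92116757e-01 -1.61765060e-03]
 [-8.38555494e-05 -1.77080179e-03 -9.99998429e-01]] 0.998871876261816 0.1
```

View pics/a.png

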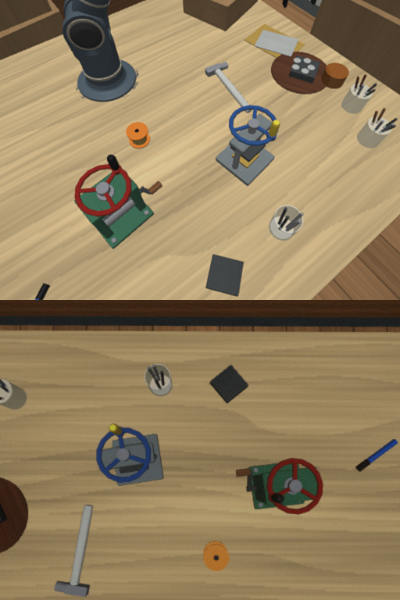

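The top half shows the scene view: the red mill wheel is left of centre with its black handle, and the blue press is to its right. In the top camera, the red rim is centred near (379,237) px and the handle near (355,253). That puts the handle at about (0.468,-0.162) and the hub at about (0.495,-0.21), which are 55 mm apart as specified. I'll raise the tool and square it to the world axes first.

Emit:
apply_moves:
  commands:
    - {"linear":[0,0,-0.03],"delta_rot":[0,0,0.12],"claw":0}
    - {"linear":[0,0,-0.06],"delta_rot":[0,0,0.24],"claw":0}
    - {"linear":[0,0,-0.075],"delta_rot":[0,0,0.36],"claw":0}
    - {"linear":[0,0,-0.075],"delta_rot":[0,0,0.48],"claw":0}
    - {"linear":[0,0,-0.075],"delta_rot":[0,0,0.6],"claw":0}

```text
time_s: 0.52
position: [0.3051, 0.6026, 0.3209]
ee_rot: [[-0.476, 0.879, 0.001], [0.879, 0.476, 0.002], [0.001, 0.002, -1.0]]
contact_force: [0.2, -0.5, -0.4]
finger_gap: 0.999
grasp_force: 0.0
```

Emit:
apply_moves:
  commands:
    - {"linear":[0,0,0],"delta_rot":[0,0,0.12],"claw":0}
    - {"linear":[0,0,0],"delta_rot":[0,0,0.24],"claw":0}
    - {"linear":[0,0,0],"delta_rot":[0,0,0.36],"claw":0}
    - {"linear":[0,0,0],"delta_rot":[0,0,0.48],"claw":0}
    - {"linear":[0,0,0],"delta_rot":[0,0,0.502],"claw":0}

```text
time_s: 0.93
position: [0.3048, 0.602, 0.3189]
ee_rot: [[0.003, 1.0, -0.0], [1.0, -0.003, -0.001], [-0.001, -0.0, -1.0]]
contact_force: [-0.1, 0.2, 0.6]
finger_gap: 1.0
grasp_force: 0.0
```

Run:
```python
from h import *
from scipy.optimize import least_squares
for n in("scene","top"):
    f=env.grab_frame(n);W=cloud(f);hsv=cv2.cvtColor(f["frame"],cv2.COLOR_RGB2HSV);H,S,V=[hsv[...,i].astype(int) for i in range(3)]
    m=((H<8)|(H>172))&(S>130)&(V>60)&(W[...,2]>.15)&(np.abs(W[...,1]+.21)<.09)
    p=W[m][:,:2];c=np.array([.495,-.21])
    for _ in range(5):
        r=np.hypot(*(p-c).T);q=p[(r>.048)&(r<.07)]
        a=least_squares(lambda x:np.hypot(q[:,0]-x[0],q[:,1]-x[1])-x[2],[*c,.058],loss="soft_l1",f_scale=.003).x;c=a[:2]
    b=(V<70)&(W[...,2]>.236)&(W[...,2]<.25)&(np.hypot(W[...,0]-.468,W[...,1]+.162)<.03)
    t=W[b];mid=(t.max(0)+t.min(0))/2
    print(n,"hub",a.round(4),"handle",mid.round(4),np.ptp(t,0).round(3),"r",np.hypot(*(mid[:2]-c)).round(4))
s=env.read_state();print(s["position"],s["ee_rot"].round(4) if hasattr(s["ee_rot"],"round") else s["ee_rot"],s["joints"],s["contact_force"],s["time_s"])
```

```text
scene hub [ 0.4952 -0.2094  0.0569] handle [ 0.4688 -0.1612  0.2402] [0.016 0.016 0.008] r 0.055
top hub [ 0.4936 -0.2091  0.0571] handle [ 0.4676 -0.161   0.2394] [0.016 0.016 0.007] r 0.0547
[0.30470673 0.60209949 0.31910219] [[-2.5e-03  1.0e+00 -2.0e-04]
 [ 1.0e+00  2.5e-03 -8.0e-04]
 [-8.0e-04 -2.0e-04 -1.0e+00]] [-1.2854497   0.42046044  0.17576754  1.44544326 -0.07432865  1.28303468
 -1.1010344 ] [-0.3677517  -0.49624728  0.10815601] 1.0333
```

Emit:
apply_moves:
  commands:
    - {"linear":[-0.036,0.016,0],"delta_rot":[0,0,0],"claw":0}
    - {"linear":[-0.072,0.032,0],"delta_rot":[0,0,0],"claw":0}
    - {"linear":[-0.108,0.048,0],"delta_rot":[0,0,0],"claw":0}
    - {"linear":[-0.144,0.064,0],"delta_rot":[0,0,0],"claw":0}
    - {"linear":[-0.18,0.08,0],"delta_rot":[0,0,0],"claw":0}

```text
time_s: 1.45
position: [0.3854, 0.4203, 0.3195]
ee_rot: [[-0.003, 1.0, 0.0], [1.0, 0.003, 0.0], [0.0, 0.0, -1.0]]
contact_force: [-0.0, -0.1, 0.8]
finger_gap: 0.999
grasp_force: 0.0
```

Emit:
apply_moves:
  commands:
    - {"linear":[-0.036,0.016,0],"delta_rot":[0,0,0],"claw":0}
    - {"linear":[-0.072,0.032,0],"delta_rot":[0,0,0],"claw":0}
    - {"linear":[-0.108,0.048,0],"delta_rot":[0,0,0],"claw":0}
    - {"linear":[-0.144,0.064,0],"delta_rot":[0,0,0],"claw":0}
    - {"linear":[-0.18,0.08,0],"delta_rot":[0,0,0],"claw":0}

```text
time_s: 1.87
position: [0.4653, 0.2403, 0.3197]
ee_rot: [[-0.003, 1.0, 0.0], [1.0, 0.003, 0.001], [0.001, 0.0, -1.0]]
contact_force: [0.0, 0.1, -0.1]
finger_gap: 1.002
grasp_force: 0.0
```

Emit:
apply_moves:
  commands:
    - {"linear":[-0.04,0,0],"delta_rot":[0,0,0],"claw":0}
    - {"linear":[-0.08,0,0],"delta_rot":[0,0,0],"claw":0}
    - {"linear":[-0.12,0,0],"delta_rot":[0,0,0],"claw":0}
    - {"linear":[-0.16,0,0],"delta_rot":[0,0,0],"claw":0}
    - {"linear":[-0.2,0,0],"delta_rot":[0,0,0],"claw":0}

```text
time_s: 2.28
position: [0.4645, 0.0402, 0.3197]
ee_rot: [[-0.003, 1.0, 0.0], [1.0, 0.003, 0.0], [0.0, 0.0, -1.0]]
contact_force: [-0.1, -0.8, -0.5]
finger_gap: 0.999
grasp_force: 0.0
```

Emit:
apply_moves:
  commands:
    - {"linear":[-0.04,0,0],"delta_rot":[0,0,0],"claw":0}
    - {"linear":[-0.08,0,0],"delta_rot":[0,0,0],"claw":0}
    - {"linear":[-0.12,0,0],"delta_rot":[0,0,0],"claw":0}
    - {"linear":[-0.16,0,0],"delta_rot":[0,0,0],"claw":0}
    - {"linear":[-0.2,0,0],"delta_rot":[0,0,0],"claw":0}

```text
time_s: 2.7
position: [0.4644, -0.1596, 0.3198]
ee_rot: [[-0.003, 1.0, 0.001], [1.0, 0.003, 0.001], [0.001, 0.001, -1.0]]
contact_force: [0.4, 0.2, 0.1]
finger_gap: 0.997
grasp_force: 0.0
```

Emit:
apply_moves:
  commands:
    - {"linear":[-0.001,0.004,0.03],"delta_rot":[0,0,0],"claw":0}
    - {"linear":[-0.001,0.004,0.055],"delta_rot":[0,0,0],"claw":0}
    - {"linear":[-0.001,0.004,0.075],"delta_rot":[0,0,0],"claw":0}
    - {"linear":[-0.001,0.004,0.09],"delta_rot":[0,0,0],"claw":0}
    - {"linear":[-0.001,0.004,0.097],"delta_rot":[0,0,0],"claw":0}

```text
time_s: 3.12
position: [0.4676, -0.1584, 0.2205]
ee_rot: [[-0.002, 1.0, -0.004], [1.0, 0.002, 0.001], [0.001, -0.004, -1.0]]
contact_force: [-0.6, -0.2, -0.0]
finger_gap: 1.004
grasp_force: 0.0
```

Emit:
apply_moves:
  commands:
    - {"linear":[0,0,0],"delta_rot":[0,0,0],"claw":0.5}
    - {"linear":[0,0,0],"delta_rot":[0,0,0],"claw":1}
    - {"linear":[0,0,0],"delta_rot":[0,0,0],"claw":1}
    - {"linear":[0,0,0],"delta_rot":[0,0,0],"claw":1}
    - {"linear":[0,0,0],"delta_rot":[0,0,0],"claw":1}

```text
time_s: 3.53
position: [0.4695, -0.1589, 0.2234]
ee_rot: [[-0.0, 1.0, 0.002], [1.0, 0.0, 0.0], [0.0, 0.002, -1.0]]
contact_force: [-0.7, -0.1, -0.1]
finger_gap: 0.707
grasp_force: 0.0
```

Emit:
apply_moves:
  commands:
    - {"linear":[0,0,0],"delta_rot":[0,0,0],"claw":1}
    - {"linear":[0,0,0],"delta_rot":[0,0,0],"claw":1}
    - {"linear":[0,0,0],"delta_rot":[0,0,0],"claw":1}

```text
time_s: 3.78
position: [0.469, -0.1588, 0.2227]
ee_rot: [[-0.0, 1.0, 0.0], [1.0, 0.0, 0.0], [0.0, 0.0, -1.0]]
contact_force: [1.2, -0.5, -0.5]
finger_gap: 0.484
grasp_force: 0.0
```

Run:
```python
from h import *
f=env.grab_frame("scene");cv2.imwrite("pics/b.png",cv2.resize(f["frame"][120:330,30:310,::-1],(700,525)))
s=env.read_state();print(s["position"],s["joints"],s["contact_force"],s["finger_gap"]*87)
```

```text
[ 0.46899353 -0.15873425  0.22261089] [-0.34324932  0.22406274  0.68834624  2.00684594 -0.17250977  0.96737148
  0.43144552] [ 0.51924915 -0.29386291 -0.14410166] 37.59095399338066
```

View pics/b.png

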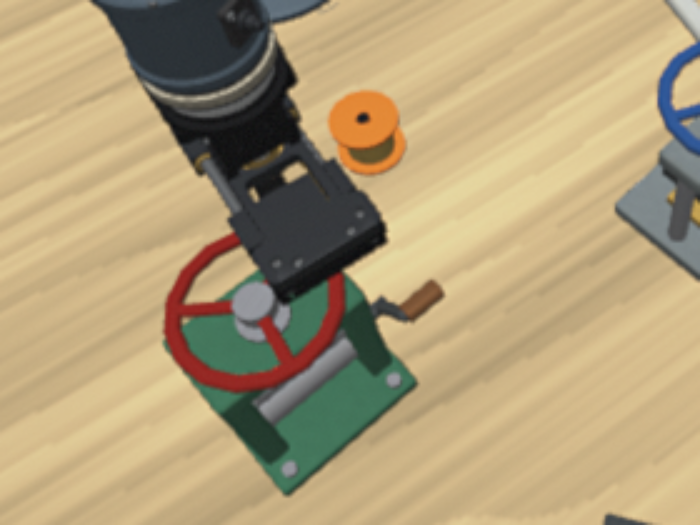

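The gripper is over the handle at about (310,230) px and is still closing.

Emit:
apply_moves:
  commands:
    - {"linear":[-0.002,0,0],"delta_rot":[0,0,0],"claw":1}
    - {"linear":[-0.002,0,0],"delta_rot":[0,0,0],"claw":1}
    - {"linear":[-0.002,0,0],"delta_rot":[0,0,0],"claw":1}
    - {"linear":[-0.002,0,0],"delta_rot":[0,0,0],"claw":1}
    - {"linear":[-0.002,0,0],"delta_rot":[0,0,0],"claw":1}

```text
time_s: 4.25
position: [0.4683, -0.161, 0.2224]
ee_rot: [[0.0, 1.0, -0.002], [1.0, -0.0, 0.0], [0.0, -0.002, -1.0]]
contact_force: [-3.6, -0.3, 2.4]
finger_gap: 0.216
grasp_force: 30.0
```

```bash
cat > st.py <<'E'
from h import *
import sys,json
# rows about hub: total clockwise rad, from commanded handle angle; prints tool-axis shifts
C=np.array([.4945,-.2093]);s=env.read_state();p=np.array(s["position"][:2]);R=np.array(s["ee_rot"])
a=np.arctan2(*(p-C)[::-1]);print("r",np.hypot(*(p-C)).round(4),"ang",a.round(3),"gap",s["finger_gap"]*87,"F",np.round(s["contact_force"],1),"q",np.round(s["joints"],2),s["time_s"])
E
python3 st.py
python3 - <<'E'
# table: rows for cw circles from measured start (absolute pose offsets), step .25
import numpy as np
C=np.array([.4945,-.2093]);a0=np.arctan2(-.161+.2093,.468-.4945);print(a0)
for k in range(6):
    s=a0-1.25*k; b=s-.25*np.arange(1,6)
    print(k,[[round(.055*(np.sin(x)-np.sin(s)),4),round(.055*(np.cos(x)-np.cos(s)),4)] for x in b])
E
```

```text
r 0.055 ang 2.068 gap 18.81458285152694 F [-3.6 -0.3  2.4] q [-0.34  0.23  0.69  2.01 -0.17  0.97  0.44] 4.25
2.0726057408743426
0 [[np.float64(0.005), np.float64(0.0128)], [np.float64(0.0068), np.float64(0.0264)], [np.float64(0.0051), np.float64(0.04)], [np.float64(0.0001), np.float64(0.0527)], [np.float64(-0.0079), np.float64(0.0639)]]
1 [[np.float64(-0.0105), np.float64(0.0088)], [np.float64(-0.0229), np.float64(0.0147)], [np.float64(-0.0363), np.float64(0.0174)], [np.float64(-0.05), np.float64(0.0167)], [np.float64(-0.0631), np.float64(0.0126)]]
2 [[np.float64(-0.0117), np.float64(-0.0072)], [np.float64(-0.0212), np.float64(-0.0171)], [np.float64(-0.028), np.float64(-0.029)], [np.float64(-0.0316), np.float64(-0.0422)], [np.float64(-0.0319), np.float64(-0.0559)]]
3 [[np.float64(0.0031), np.float64(-0.0133)], [np.float64(0.0095), np.float64(-0.0255)], [np.float64(0.0187), np.float64(-0.0357)], [np.float64(0.0301), np.float64(-0.0433)], [np.float64(0.043), np.float64(-0.0479)]]
4 [[np.float64(0.0137), np.float64(-0.0012)], [np.float64(0.0272), np.float64(0.001)], [np.float64(0.0398), np.float64(0.0065)], [np.float64(0.0506), np.float64(0.0149)], [np.float64(0.059), np.float64(0.0257)]]
5 [[np.float64(0.0055), np.float64(0.0126)], [np.float64(0.0077), np.float64(0.0261)], [np.float64(0.0064), np.float64(0.0398)], [np.float64(0.0018), np.float64(0.0527)], [np.float64(-0.0058), np.float64(0.0641)]]
```

Emit:
apply_moves:
  commands:
    - {"linear":[0.005,0.0128,0],"delta_rot":[0,0,0],"claw":1}
    - {"linear":[0.0068,0.0264,0],"delta_rot":[0,0,0],"claw":1}
    - {"linear":[0.0051,0.04,0],"delta_rot":[0,0,0],"claw":1}
    - {"linear":[0.0001,0.0527,0],"delta_rot":[0,0,0],"claw":1}
    - {"linear":[-0.0079,0.0639,0],"delta_rot":[0,0,0],"claw":1}

```text
time_s: 4.67
position: [0.5317, -0.17, 0.2224]
ee_rot: [[-0.0, 1.0, -0.004], [1.0, 0.0, -0.001], [-0.001, -0.004, -1.0]]
contact_force: [-8.8, -3.3, 7.2]
finger_gap: 0.222
grasp_force: 30.0
```

```bash
python3 st.py
```

```text
r 0.0541 ang 0.813 gap 19.327805490309473 F [-8.8 -3.3  7.2] q [-0.29  0.35  0.67  1.87 -0.25  1.02  0.48] 4.6667
```

Working well: the handle tracked from 2.07 to 0.81 rad at low force. Continuing round.

Emit:
apply_moves:
  commands:
    - {"linear":[-0.0105,0.0088,0],"delta_rot":[0,0,0],"claw":1}
    - {"linear":[-0.0229,0.0147,0],"delta_rot":[0,0,0],"claw":1}
    - {"linear":[-0.0363,0.0174,0],"delta_rot":[0,0,0],"claw":1}
    - {"linear":[-0.05,0.0167,0],"delta_rot":[0,0,0],"claw":1}
    - {"linear":[-0.0631,0.0126,0],"delta_rot":[0,0,0],"claw":1}

```text
time_s: 5.08
position: [0.5447, -0.2304, 0.2224]
ee_rot: [[-0.001, 1.0, -0.004], [1.0, 0.001, 0.005], [0.005, -0.004, -1.0]]
contact_force: [-5.3, 6.5, 7.6]
finger_gap: 0.217
grasp_force: 30.0
```

Emit:
apply_moves:
  commands:
    - {"linear":[-0.0117,-0.0072,0],"delta_rot":[0,0,0],"claw":1}
    - {"linear":[-0.0212,-0.0171,0],"delta_rot":[0,0,0],"claw":1}
    - {"linear":[-0.028,-0.029,0],"delta_rot":[0,0,0],"claw":1}
    - {"linear":[-0.0316,-0.0422,0],"delta_rot":[0,0,0],"claw":1}
    - {"linear":[-0.0319,-0.0559,0],"delta_rot":[0,0,0],"claw":1}

```text
time_s: 5.5
position: [0.4895, -0.2648, 0.2225]
ee_rot: [[0.0, 1.0, 0.002], [1.0, -0.0, -0.002], [-0.002, 0.002, -1.0]]
contact_force: [4.2, 1.3, -0.1]
finger_gap: 0.22
grasp_force: 30.0
```

```bash
python3 st.py
```

```text
r 0.0557 ang -1.661 gap 19.16302448648944 F [ 4.2  1.3 -0.1] q [-0.12  0.34  0.69  1.88 -0.26  1.01  0.68] 5.5
```

Emit:
apply_moves:
  commands:
    - {"linear":[0.0031,-0.0133,0],"delta_rot":[0,0,0],"claw":1}
    - {"linear":[0.0095,-0.0255,0],"delta_rot":[0,0,0],"claw":1}
    - {"linear":[0.0187,-0.0357,0],"delta_rot":[0,0,0],"claw":1}
    - {"linear":[0.0301,-0.0433,0],"delta_rot":[0,0,0],"claw":1}
    - {"linear":[0.043,-0.0479,0],"delta_rot":[0,0,0],"claw":1}

```text
time_s: 5.92
position: [0.4399, -0.2229, 0.2225]
ee_rot: [[0.003, 1.0, 0.001], [1.0, -0.003, -0.004], [-0.004, 0.001, -1.0]]
contact_force: [2.7, -3.9, -2.5]
finger_gap: 0.219
grasp_force: 30.0
```

Emit:
apply_moves:
  commands:
    - {"linear":[0.0137,-0.0012,0],"delta_rot":[0,0,0],"claw":1}
    - {"linear":[0.0272,0.001,0],"delta_rot":[0,0,0],"claw":1}
    - {"linear":[0.0398,0.0065,0],"delta_rot":[0,0,0],"claw":1}
    - {"linear":[0.0506,0.0149,0],"delta_rot":[0,0,0],"claw":1}
    - {"linear":[0.059,0.0257,0],"delta_rot":[0,0,0],"claw":1}

```text
time_s: 6.33
position: [0.466, -0.1621, 0.2224]
ee_rot: [[0.001, 1.0, -0.002], [1.0, -0.001, -0.0], [-0.0, -0.002, -1.0]]
contact_force: [-1.3, -4.9, -0.1]
finger_gap: 0.22
grasp_force: 30.0
```

```bash
python3 st.py
python3 - <<'E'
import numpy as np
a0=2.0726-6.25
def t(s,st): return [[round(float(.055*(np.sin(x)-np.sin(s))),4),round(float(.055*(np.cos(x)-np.cos(s))),4)] for x in s-st*np.arange(1,6)]
print("fast",t(a0,.25)); s=a0-1.25
for k in range(12): print(k,round(7.5+.4*k,2),round(s-.4*1,3),t(s,.08)); s-=.4
E
```

```text
r 0.0552 ang 2.114 gap 19.178805440798854 F [-1.3 -4.9 -0.1] q [-0.32  0.22  0.67  2.01 -0.17  0.97  0.43] 6.3333
fast [[0.0055, 0.0126], [0.0077, 0.0261], [0.0064, 0.0398], [0.0018, 0.0527], [-0.0058, 0.0641]]
0 7.5 -5.827 [[-0.003, 0.0032], [-0.0063, 0.0062], [-0.0098, 0.0088], [-0.0135, 0.0112], [-0.0173, 0.0133]]
1 7.9 -6.227 [[-0.004, 0.0018], [-0.0082, 0.0032], [-0.0124, 0.0043], [-0.0168, 0.0051], [-0.0211, 0.0055]]
2 8.3 -6.627 [[-0.0044, 0.0001], [-0.0088, -0.0002], [-0.0131, -0.0008], [-0.0174, -0.0018], [-0.0216, -0.0031]]
3 8.7 -7.027 [[-0.0041, -0.0016], [-0.008, -0.0036], [-0.0118, -0.0059], [-0.0153, -0.0085], [-0.0187, -0.0113]]
4 9.1 -7.427 [[-0.0031, -0.0031], [-0.006, -0.0065], [-0.0085, -0.01], [-0.0108, -0.0138], [-0.0128, -0.0177]]
5 9.5 -7.827 [[-0.0017, -0.0041], [-0.003, -0.0083], [-0.004, -0.0126], [-0.0046, -0.0169], [-0.0049, -0.0213]]
6 9.9 -8.227 [[0.0001, -0.0044], [0.0005, -0.0088], [0.0012, -0.0131], [0.0023, -0.0174], [0.0038, -0.0215]]
7 10.3 -8.627 [[0.0018, -0.004], [0.0039, -0.0079], [0.0062, -0.0116], [0.0089, -0.0151], [0.0119, -0.0184]]
8 10.7 -9.027 [[0.0032, -0.003], [0.0066, -0.0058], [0.0103, -0.0083], [0.0141, -0.0104], [0.0181, -0.0123]]
9 11.1 -9.427 [[0.0041, -0.0015], [0.0084, -0.0027], [0.0127, -0.0036], [0.017, -0.0041], [0.0214, -0.0043]]
10 11.5 -9.827 [[0.0044, 0.0002], [0.0088, 0.0007], [0.0131, 0.0016], [0.0173, 0.0028], [0.0214, 0.0044]]
11 11.9 -10.227 [[0.004, 0.0019], [0.0078, 0.0041], [0.0114, 0.0066], [0.0148, 0.0093], [0.018, 0.0124]]
```

Emit:
apply_moves:
  commands:
    - {"linear":[0.0055,0.0126,0],"delta_rot":[0,0,0],"claw":1}
    - {"linear":[0.0077,0.0261,0],"delta_rot":[0,0,0],"claw":1}
    - {"linear":[0.0064,0.0398,0],"delta_rot":[0,0,0],"claw":1}
    - {"linear":[0.0018,0.0527,0],"delta_rot":[0,0,0],"claw":1}
    - {"linear":[-0.0058,0.0641,0],"delta_rot":[0,0,0],"claw":1}

```text
time_s: 6.75
position: [0.531, -0.1693, 0.2223]
ee_rot: [[-0.0, 1.0, -0.005], [1.0, 0.0, -0.002], [-0.002, -0.005, -1.0]]
contact_force: [-10.0, -5.0, 8.7]
finger_gap: 0.218
grasp_force: 30.0
```

Emit:
apply_moves:
  commands:
    - {"linear":[-0.003,0.0032,0],"delta_rot":[0,0,0],"claw":1}
    - {"linear":[-0.0063,0.0062,0],"delta_rot":[0,0,0],"claw":1}
    - {"linear":[-0.0098,0.0088,0],"delta_rot":[0,0,0],"claw":1}
    - {"linear":[-0.0135,0.0112,0],"delta_rot":[0,0,0],"claw":1}
    - {"linear":[-0.0173,0.0133,0],"delta_rot":[0,0,0],"claw":1}

```text
time_s: 7.17
position: [0.5432, -0.186, 0.2224]
ee_rot: [[0.001, 1.0, -0.006], [1.0, -0.001, -0.0], [-0.0, -0.006, -1.0]]
contact_force: [-10.0, -1.6, 8.4]
finger_gap: 0.22
grasp_force: 30.0
```

```bash
python3 st.py
```

```text
r 0.054 ang 0.445 gap 19.133635554501254 F [-10.   -1.6   8.4] q [-0.24  0.37  0.65  1.83 -0.26  1.03  0.51] 7.1667
```

Run:
```python
import numpy as np
s=2.0726-7.9
def t(s,st): return [[round(float(.055*(np.sin(x)-np.sin(s))),4),round(float(.055*(np.cos(x)-np.cos(s))),4)] for x in s-st*np.arange(1,6)]
for k in range(17): print(k,round(8.15+.25*k,2),"end",round(s-.25+2*np.pi,3),t(s,.05)); s-=.25
```

```text
0 8.15 end 0.206 [[-0.0025, 0.0011], [-0.0051, 0.0022], [-0.0077, 0.0031], [-0.0103, 0.0038], [-0.013, 0.0045]]
1 8.4 end -0.044 [[-0.0027, 0.0005], [-0.0054, 0.0009], [-0.0082, 0.0011], [-0.0109, 0.0012], [-0.0137, 0.0011]]
2 8.65 end -0.294 [[-0.0027, -0.0002], [-0.0055, -0.0005], [-0.0082, -0.001], [-0.0109, -0.0016], [-0.0135, -0.0023]]
3 8.9 end -0.544 [[-0.0026, -0.0009], [-0.0052, -0.0019], [-0.0077, -0.003], [-0.0101, -0.0042], [-0.0125, -0.0056]]
4 9.15 end -0.794 [[-0.0023, -0.0015], [-0.0046, -0.0031], [-0.0067, -0.0048], [-0.0088, -0.0066], [-0.0108, -0.0085]]
5 9.4 end -1.044 [[-0.0019, -0.002], [-0.0037, -0.0041], [-0.0053, -0.0063], [-0.0069, -0.0086], [-0.0083, -0.0109]]
6 9.65 end -1.294 [[-0.0013, -0.0024], [-0.0025, -0.0049], [-0.0036, -0.0074], [-0.0045, -0.01], [-0.0054, -0.0126]]
7 9.9 end -1.544 [[-0.0007, -0.0027], [-0.0012, -0.0054], [-0.0017, -0.0081], [-0.0019, -0.0108], [-0.0021, -0.0136]]
8 10.15 end -1.794 [[-0.0, -0.0027], [0.0001, -0.0055], [0.0004, -0.0082], [0.0008, -0.011], [0.0013, -0.0136]]
9 10.4 end -2.044 [[0.0007, -0.0027], [0.0015, -0.0053], [0.0024, -0.0079], [0.0035, -0.0104], [0.0047, -0.0129]]
10 10.65 end -2.294 [[0.0013, -0.0024], [0.0027, -0.0048], [0.0043, -0.007], [0.006, -0.0092], [0.0077, -0.0113]]
11 10.9 end -2.544 [[0.0019, -0.002], [0.0038, -0.0039], [0.0059, -0.0058], [0.0081, -0.0075], [0.0103, -0.0091]]
12 11.15 end -2.794 [[0.0023, -0.0015], [0.0047, -0.0029], [0.0071, -0.0041], [0.0097, -0.0052], [0.0122, -0.0062]]
13 11.4 end -3.044 [[0.0026, -0.0009], [0.0053, -0.0016], [0.0079, -0.0022], [0.0106, -0.0027], [0.0134, -0.003]]
14 11.65 end -3.294 [[0.0027, -0.0002], [0.0055, -0.0003], [0.0082, -0.0002], [0.011, 0.0], [0.0137, 0.0004]]
15 11.9 end -3.544 [[0.0027, 0.0005], [0.0054, 0.0011], [0.008, 0.0019], [0.0106, 0.0027], [0.0132, 0.0038]]
16 12.15 end -3.794 [[0.0025, 0.0011], [0.0049, 0.0024], [0.0073, 0.0038], [0.0096, 0.0053], [0.0118, 0.0069]]
```

With 1 mm of x correction folded into the first step.

Emit:
apply_moves:
  commands:
    - {"linear":[-0.0025,0.0006,0],"delta_rot":[0,0,0],"claw":1}
    - {"linear":[-0.0051,0.0012,0],"delta_rot":[0,0,0],"claw":1}
    - {"linear":[-0.0077,0.0021,0],"delta_rot":[0,0,0],"claw":1}
    - {"linear":[-0.0103,0.0028,0],"delta_rot":[0,0,0],"claw":1}
    - {"linear":[-0.013,0.0035,0],"delta_rot":[0,0,0],"claw":1}

```text
time_s: 7.58
position: [0.5472, -0.1977, 0.2224]
ee_rot: [[0.0, 1.0, -0.005], [1.0, -0.0, 0.002], [0.002, -0.005, -1.0]]
contact_force: [-8.8, 0.6, 8.0]
finger_gap: 0.223
grasp_force: 30.0
```

Emit:
apply_moves:
  commands:
    - {"linear":[-0.0027,0.0005,0],"delta_rot":[0,0,0],"claw":1}
    - {"linear":[-0.0054,0.0009,0],"delta_rot":[0,0,0],"claw":1}
    - {"linear":[-0.0082,0.0011,0],"delta_rot":[0,0,0],"claw":1}
    - {"linear":[-0.0109,0.0012,0],"delta_rot":[0,0,0],"claw":1}
    - {"linear":[-0.0137,0.0011,0],"delta_rot":[0,0,0],"claw":1}

```text
time_s: 8.0
position: [0.5483, -0.2035, 0.2222]
ee_rot: [[-0.004, 1.0, -0.009], [1.0, 0.004, 0.016], [0.016, -0.009, -1.0]]
contact_force: [-12.9, 19.8, 17.9]
finger_gap: 0.218
grasp_force: 30.0
```

Emit:
apply_moves:
  commands:
    - {"linear":[-0.002,0,0],"delta_rot":[0,0,0],"claw":1}
    - {"linear":[-0.003,0,0],"delta_rot":[0,0,0],"claw":1}
    - {"linear":[-0.003,0,0],"delta_rot":[0,0,0],"claw":1}

```text
time_s: 8.25
position: [0.5483, -0.2036, 0.2222]
ee_rot: [[-0.006, 1.0, -0.01], [1.0, 0.006, 0.02], [0.02, -0.01, -1.0]]
contact_force: [-13.2, 20.2, 19.0]
finger_gap: 0.218
grasp_force: 30.0
```

```bash
python3 st.py
python3 - <<'E'
from h import *
f=env.grab_frame("scene");cv2.imwrite("pics/c.png",cv2.resize(f["frame"][150:310,50:263,::-1],(700,525)))
E
```

```text
r 0.0541 ang 0.105 gap 18.966699104831257 F [-13.2  20.2  19. ] q [-0.19  0.4   0.64  1.8  -0.28  1.06  0.56] 8.25
```

View pics/c.png

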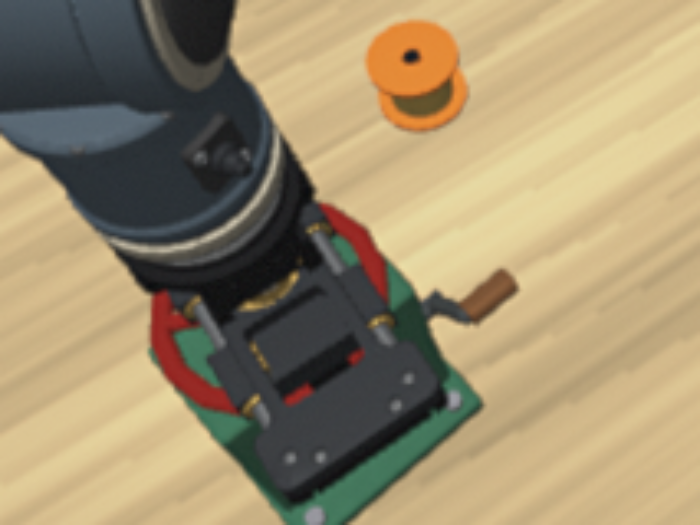

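It came up solid: an extra 3 mm of commanded push gave no motion, with about 20 N at the handle. In the picture the gripper is still on the handle at about (350,420) px. The stop is at a handle angle of 0.105, so the target is 1.676.

Run:
```python
import numpy as np
C=np.array([.494,-.2092]);r=.055
p=lambda a:C+r*np.array([np.cos(a),np.sin(a)])
cur=np.array([.5485,-.2147])
for A in (np.linspace(.105,.891,5),np.linspace(.891,1.676,6)[1:]):
    print([[round(float(p(a)[1]-cur[1]),4),round(float(p(a)[0]-cur[0]),4)] for a in A]); cur=p(A[-1])
print(p(1.676))
```

```text
[[0.0113, 0.0002], [0.0218, -0.002], [0.0318, -0.0062], [0.0407, -0.0122], [0.0483, -0.0199]]
[[0.0049, -0.0071], [0.0086, -0.0149], [0.011, -0.0232], [0.0122, -0.0317], [0.0119, -0.0404]]
[ 0.48822447 -0.15450408]
```

Emit:
apply_moves:
  commands:
    - {"linear":[0.0113,0.0002,0],"delta_rot":[0,0,0],"claw":1}
    - {"linear":[0.0218,-0.002,0],"delta_rot":[0,0,0],"claw":1}
    - {"linear":[0.0318,-0.0062,0],"delta_rot":[0,0,0],"claw":1}
    - {"linear":[0.0407,-0.0122,0],"delta_rot":[0,0,0],"claw":1}
    - {"linear":[0.0483,-0.0199,0],"delta_rot":[0,0,0],"claw":1}

```text
time_s: 8.72
position: [0.53, -0.1686, 0.2225]
ee_rot: [[0.001, 1.0, 0.001], [1.0, -0.001, -0.005], [-0.005, 0.001, -1.0]]
contact_force: [-1.4, -7.2, 0.6]
finger_gap: 0.219
grasp_force: 30.0
```

```bash
python3 st.py
```

```text
r 0.054 ang 0.853 gap 19.069466753545534 F [-1.4 -7.2  0.6] q [-0.29  0.34  0.65  1.88 -0.23  1.01  0.47] 8.7167
```

Emit:
apply_moves:
  commands:
    - {"linear":[0.0049,-0.0071,0],"delta_rot":[0,0,0],"claw":1}
    - {"linear":[0.0086,-0.0149,0],"delta_rot":[0,0,0],"claw":1}
    - {"linear":[0.011,-0.0232,0],"delta_rot":[0,0,0],"claw":1}
    - {"linear":[0.0122,-0.0317,0],"delta_rot":[0,0,0],"claw":1}
    - {"linear":[0.0119,-0.0404,0],"delta_rot":[0,0,0],"claw":1}

```text
time_s: 9.13
position: [0.4911, -0.1548, 0.2225]
ee_rot: [[-0.0, 1.0, 0.004], [1.0, 0.0, -0.003], [-0.003, 0.004, -1.0]]
contact_force: [3.8, -4.0, -3.2]
finger_gap: 0.22
grasp_force: 30.0
```

```bash
python3 st.py
```

```text
r 0.0546 ang 1.633 gap 19.160695172005365 F [ 3.8 -4.  -3.2] q [-0.33  0.26  0.66  1.97 -0.19  0.97  0.43] 9.1333
```

Emit:
apply_moves:
  commands:
    - {"linear":[0,-0.001,0],"delta_rot":[0,0,0],"claw":1}
    - {"linear":[0,-0.002,0],"delta_rot":[0,0,0],"claw":1}
    - {"linear":[0,-0.002,0],"delta_rot":[0,0,0],"claw":1}
    - {"linear":[0,-0.002,0],"delta_rot":[0,0,0],"claw":1}

```text
time_s: 9.47
position: [0.4881, -0.155, 0.2225]
ee_rot: [[0.0, 1.0, 0.001], [1.0, -0.0, -0.002], [-0.002, 0.001, -1.0]]
contact_force: [2.8, -4.0, -4.0]
finger_gap: 0.221
grasp_force: 30.0
```

```bash
python3 st.py
```

```text
r 0.0547 ang 1.689 gap 19.26000602103751 F [ 2.8 -4.  -4. ] q [-0.33  0.25  0.67  1.97 -0.19  0.97  0.43] 9.4667
```

Emit:
apply_moves:
  commands:
    - {"linear":[0,0.001,0],"delta_rot":[0,0,0],"claw":0}
    - {"linear":[0,0.001,0],"delta_rot":[0,0,0],"claw":0}
    - {"linear":[0,0.001,0],"delta_rot":[0,0,0],"claw":0}
    - {"linear":[0,0.001,0],"delta_rot":[0,0,0],"claw":0}
    - {"linear":[0,0.001,0],"delta_rot":[0,0,0],"claw":0}

```text
time_s: 9.88
position: [0.4881, -0.1537, 0.2225]
ee_rot: [[-0.001, 1.0, -0.0], [1.0, 0.001, 0.001], [0.001, -0.0, -1.0]]
contact_force: [-0.6, -0.0, 0.0]
finger_gap: 0.512
grasp_force: 0.0
```

Emit:
apply_moves:
  commands:
    - {"linear":[0,0,0],"delta_rot":[0,0,0],"claw":0}
    - {"linear":[0,0,-0.02],"delta_rot":[0,0,0],"claw":0}
    - {"linear":[0,0,-0.05],"delta_rot":[0,0,0],"claw":0}
    - {"linear":[0,0,-0.08],"delta_rot":[0,0,0],"claw":0}
    - {"linear":[0,0,-0.11],"delta_rot":[0,0,0],"claw":0}

```text
time_s: 10.3
position: [0.4876, -0.1542, 0.3337]
ee_rot: [[0.0, 1.0, -0.001], [1.0, -0.0, 0.0], [0.0, -0.001, -1.0]]
contact_force: [0.7, -0.1, 0.0]
finger_gap: 0.892
grasp_force: 0.0
```

Emit:
apply_moves:
  commands:
    - {"linear":[0.04,0,0],"delta_rot":[0,0,0],"claw":0}
    - {"linear":[0.08,0,0],"delta_rot":[0,0,0],"claw":0}
    - {"linear":[0.12,0,0],"delta_rot":[0,0,0],"claw":0}
    - {"linear":[0.16,0,0],"delta_rot":[0,0,0],"claw":0}
    - {"linear":[0.19,0,0],"delta_rot":[0,0,0],"claw":0}

```text
time_s: 10.72
position: [0.4874, 0.0395, 0.3327]
ee_rot: [[-0.003, 1.0, 0.0], [1.0, 0.003, 0.002], [0.002, 0.0, -1.0]]
contact_force: [1.5, -0.1, -0.1]
finger_gap: 0.993
grasp_force: 0.0
```

Run:
```python
from h import *
ims=[]
for n in("scene","top"):
    f=env.grab_frame(n);W=cloud(f);V=f["frame"].max(2);ims.append(f["frame"])
    b=(V<75)&(W[...,2]>.233)&(W[...,2]<.25)&(np.hypot(W[...,0]-.494,W[...,1]+.2092)<.08)
    t=W[b]
    if len(t): mid=((t.max(0)+t.min(0))/2);d=mid[:2]-[.4945,-.2093];print(n,mid.round(4),np.ptp(t,0).round(3),"r",np.hypot(*d).round(4),"ang",np.arctan2(d[1],d[0]).round(3))
cv2.imwrite("pics/d.png",cv2.resize(np.vstack(ims)[:,:,::-1],(400,600)))
s=env.read_state();print(s["position"],s["contact_force"],s["finger_gap"],s["time_s"])
```

```text
scene [ 0.4899 -0.1548  0.2386] [0.015 0.018 0.011] r 0.0547 ang 1.655
top [ 0.4886 -0.1545  0.2381] [0.02  0.017 0.01 ] r 0.0551 ang 1.678
[0.48758788 0.04217699 0.33221753] [ 0.30149217 -0.7620206   0.33424259] 0.9985316275857418 10.8167
```

View pics/d.png

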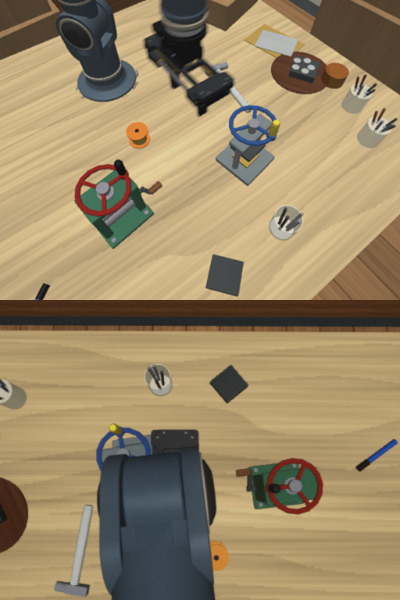

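The picture shows the red wheel's handle free, at (121,167) px in the scene half. The blue wheel is untouched and the gripper is clear. Camera and arm both give a back-off of about 1.55–1.58 rad.

```bash
python3 -c "
from cell import env
print(env.job_done())"
```

```text
the job is handed in; nothing more can be done
None
```

I cranked the mill wheel clockwise to its stop (about 1.31 turns, solid at about 20 N), backed it off a quarter turn (1.55–1.58 rad measured) and let go; the press wheel was not touched, and the job was handed in at about 11 s (no verdict came back).

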